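Tighten the slicing stop's wing nut

ROBOT

A 7-joint arm with a two-finger parallel gripper is mounted at the origin on a cart in front of the work surface, level with it; the furniture and walls round the work are solid. World frame = base frame: x ahead of the robot, y to its left, z up, the work surface at z = 0. Lengths are in m, angles in rad, forces in N, time in s.
With the tool pointing down it reaches from about 0.4 to 0.85 m from the base axis. Payload 10.4 kg.
Tool frame: the origin (TCP) lies on the centre line of the jaws, within the pads' length; the fingertips stand 25 mm ahead of it and the grasp point (between the pads) lies 6 mm ahead of it; z points along the fingers, y is the line along which they close (so a half turn about z gives the same grasp; the last joint's range is limited). The gripper opens to 87 mm and grips with 3 to 60 N. Pads are 19 mm wide; open, the fingers measure 117 mm over their backs; the gripper's body (75 mm by 190 mm) begins 51 mm behind the grasp point.
Start: joints at [-1.241, 0.332, -0.065, 1.46, 0.022, 1.35, -0.088], TCP at [0.216, 0.587, 0.248] pointing down, gripper open.
Joint ranges: [-2.6, 2.6], [-0.5, 2.12], [-1.47, 1.34], [0.16, 2.42], [-1.27, 4.41], [0.06, 2.06], [-2.6, 2.6]. Speed limits (rad/s): [2.22, 2.22, 2.79, 2.79, 3.14, 3.14, 3.14].

INTERFACE

Orientations are given as a rotation vector (axis times angle).
In Python, from plant import status, viewer, job_done gives the robot as it stands.
- The arm moves only by the tool play_rows, never from a script. Its argument "motion" is a list that holds one entry, the list of rows, each a list of 7 numbers: the turn, a rotation vector about the tool's x, y, z in rad, then the shift along the tool's x, y, z in m, then the opening in per cent of the stroke, from 0 (shut) to 100 (fully open). A call has 1 to 10 rows; each row shifts and turns the commanded pose from where the row before left it, along the tool's axes as they then stand; what a row does not reach is not made up. A row lasts 1/10 s, in which the tool goes at most 50 mm and 8.59 degrees, less where a joint would pass 70% of its speed; a pose out of reach is approached as far as the arm can. A call with a gripper value outside its range is refused whole. The fingers move at their own pace and stop on an object; the grip force is fixed at half the most. Time passes only in rows, so rows that do not move let the fingers close. It gives the time, the measured TCP pose, the force, the opening and the grip force at its end, in the units of the state.
- status.observe(): the state, without advancing time (a new reading comes with each control period).
- viewer.get_image(name): name is "scene" or "top" or "wrist"; returns a dict with "frame" (420x560x3 uint8, blue, green, red), "vertical_fov" (degrees; the focal length in pixels is half the picture's height over the tangent of half this angle, whatever the lens; pixels are square), "cx", "cy" (the principal point, pixels), "extrinsics" (4x4, takes a point from world to camera coordinates). Camera axes: x right, y down, z forward; pixel columns grow to the right and rows downward; lengths in m; the calibration is good to about 2 mm. A picture is of the moment at which its call begins. There is no depth.
- job_done(): hands the job in; it is judged then, once.
The state is a dict: "time_s": time; "joint_positions": joint angles; "qvel": joint speeds; "joint_efforts": joint torques, N m; "ee_pos": TCP position; "tool_rot": TCP orientation; "wrist_force": force on the tool from outside, world axes, zero at the start; "ft_torque": the same for the moment, N m; "finger_gap": finger opening in m; "finger_force": force on a finger pad.
Only numpy, scipy, OpenCV 4.12 (cv2) and the standard library are available. Lean on these libraries where they do the work, as an engineer would, in place of code of your own. Each camera call takes 0.05 s, during which the arm holds its last target. There are 200 camera calls.

TASK

The wing nut that clamps the steel slicing stop to the chopping board has worked loose and stands up its stud. With a fingertip, push its wings round clockwise (seen from above), stroke after stroke, until it is screwed fully down on its washer and stops, then take the hand away. Push gently: do not squeeze the nut or force it, do not shove, tip or lift the board, and leave everything else where it is.

Things in the scene. Friction and masses are not known exactly. Their poses are not given: they have to be found in the camera images.
- board: wooden chopping board, 200 mm (its x) by 300 mm (its y) by 22 mm thick, loose on the worktop, about 2 kg with the steel slicing stop fixed on it; origin at the centre of its underside, z up. The stop's foot plate is 6 mm thick (top 28 mm above the worktop), at board x -60 to +26 mm, y -38 to +38 mm
- stud_foot (a point): foot of the upright threaded stud, on the top of the foot plate, 28 mm above the worktop, at board x -20 mm, y 0. The stud is 11 mm thick and its top is 80 mm above the worktop
- lip_edge (a point): middle of the front edge of the lip folded forward (board -x) from the top of the stop's upright fence. The fence is 6 mm thick, 200 mm long along board y, 44 mm behind the stud's axis, top 94 mm above the worktop. The lip's edge is 22 mm behind the stud's axis (board x +2 mm), so a downward finger has room round the nut only in front of it, not behind
- nut_center (a point): point on the axis of the steel wing nut on the stud, 15 mm above its underside; x along one wing, z up. Hub 26 mm across, 18 mm tall; two flat wings 6 mm thick to either side, in line, reach 40 mm from the axis, from 5 to about 29 mm above the underside. Fully down, the underside is 30 mm above the worktop (on the washer)
- wing_end (a point): the outer end of one wing, 40 mm from the nut's axis, at the height of nut_center; the other wing points the other way
- nut (a joint): turn of the wing nut, rad: 0 = fully down (hard stop), growing counter-clockwise seen from above. One wing's direction in the board frame is this angle from board x, the other half a turn on. It rises 8 mm a turn, starts 0.8 to 1.4 turns up. Turning takes about 0.035 N m (1 to 1.5 N on a wing); it stays where left
- garlic: a garlic bulb, 60 mm, standing on the chopping board at its left front; leave it (loose; origin under its centre)
- peeler: a yellow-handled peeler, 170 mm long, lying on the chopping board behind the upright fence; leave it (loose; origin under its centre)
- tin: a plain tin, 66 mm wide, 67 mm tall, at the right side; leave it (loose; origin under its centre)
- spice_jar: a spice jar, 44 mm wide, 100 mm tall, at the right side; leave it (loose; origin under its centre)
- timer: a wind-up kitchen timer, 63 mm wide, 46 mm tall, at the right side; leave it (loose; origin under its centre)
- mug: a blue glass mug, 84 mm wide without its handle, 89 mm tall, back left; leave it (loose; origin under its centre)
- lemon: a lemon, 78 x 55 x 56 mm, at the left side; leave it (loose; origin under its centre)

How it is judged:
By the outcome, as a careful person would: the job done as asked, in the order asked, and still so for the second after the job is handed in, with the robot touching nothing.
It also fails if it takes over 61 s, if anything falls off the work surface, if the arm or the gripper's body presses on something with over 40 N, if the wrist force passes 120 N, or if a joint passes its speed limit or range.

## Working session

There is one attempt and no reset: what is moved stays moved. The work goes in short steps, Python scripts to look and compute and a tool call to move; the robot and the scene stay as the last step left them, time stands still between calls to the robot, and variables do not carry over. Pictures are saved under pics/ and viewed, at most 10 in all, crops included, and the job is handed in when it is done.

Besides the shell and the picture viewer there is one more tool, called after ">>>" as name([rows], argument=value, ...), one row to a line, values as JSON. play_rows: Moves the arm, as the interface text tells. Its arguments: {"type":"object","properties":{"motion":{"type":"array","items":{"type":"array","items":{"type":"array","items":{"type":"number"}}}}},"required":["motion"]}

```bash
mkdir -p pics; ls; python3 - <<'E'
from plant import status, viewer
import cv2,json
s=status.observe()
print({k:s[k] for k in ('time_s','ee_pos','tool_rot','wrist_force','finger_gap')})
for n in ('scene','top'):
    d=viewer.get_image(n); cv2.imwrite(f'pics/{n}0.png',d['frame'])
    import numpy as np
    print(n,d['vertical_fov'],d['cx'],d['cy'],np.round(d['extrinsics'],4).tolist())
E
```

```text
pics
{'time_s': 0.0, 'ee_pos': array([0.21586565, 0.58616256, 0.24675008]), 'tool_rot': array([-5.51299270e-01, -3.09269971e+00,  2.22572689e-03]), 'wrist_force': array([-0.05079521, -0.14611318, -0.45461293]), 'finger_gap': 0.0871515873018593}
scene 48.20897882979378 286.40897859951593 204.54829628682347 [[-0.845, -0.5345, 0.0161, 0.4447], [-0.3596, 0.5457, -0.7569, 0.2725], [0.3958, -0.6454, -0.6533, 1.5323], [0.0, 0.0, 0.0, 1.0]]
top 49.211720376709934 282.6692914275301 207.35587075244598 [[-0.0034, -0.9998, 0.0174, -0.0377], [-0.996, 0.0019, -0.0889, 0.5686], [0.0889, -0.0176, -0.9959, 1.371], [0.0, 0.0, 0.0, 1.0]]
```

View pics/top0.png

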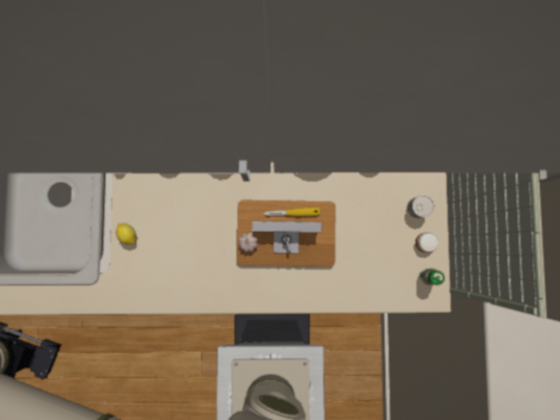

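View pics/scene0.png

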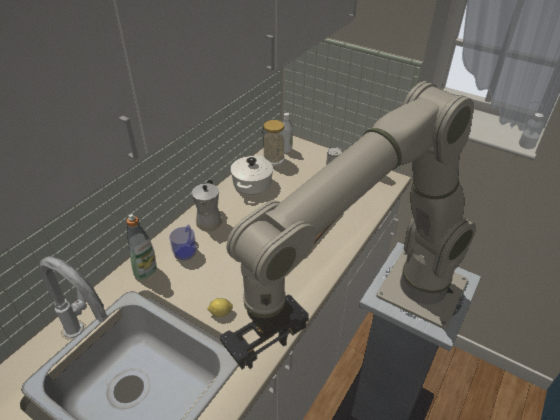

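The top view shows the board around pixel (286,233), the stop and the nut near (287,240), and the garlic at (248,242). In the scene view the arm hides the board. I'll enlarge the top view.

```bash
cat > h.py <<'E'
import numpy as np
def cam(d):
    h=d['frame'].shape[0]; f=h/2/np.tan(np.radians(d['vertical_fov'])/2); return f,d['cx'],d['cy'],np.array(d['extrinsics'])
def back(d,u,v,z):
    f,cx,cy,E=cam(d); r=E[:3,:3].T@np.array([(u-cx)/f,(v-cy)/f,1]); o=-E[:3,:3].T@E[:3,3]
    return o+r*(z-o[2])/r[2]
def proj(d,p):
    f,cx,cy,E=cam(d); c=E[:3,:3]@np.array(p)+E[:3,3]; return np.array([cx+f*c[0]/c[2],cy+f*c[1]/c[2]])
E
python3 - <<'E'
from plant import viewer
import cv2
from h import *
d=viewer.get_image('top'); cv2.imwrite('pics/c1.png',cv2.resize(d['frame'][192:277,230:343],None,fx=7,fy=7,interpolation=cv2.INTER_CUBIC))
for u,v in [(238,200),(335,200),(238,267),(335,267)]: print(back(d,u,v,.022))
E
```

```text
[0.59163305 0.09703605 0.022     ]
[ 0.59116   -0.1997299  0.022    ]
[0.38862725 0.09597552 0.022     ]
[ 0.38741903 -0.19696014  0.022     ]
```

View pics/c1.png

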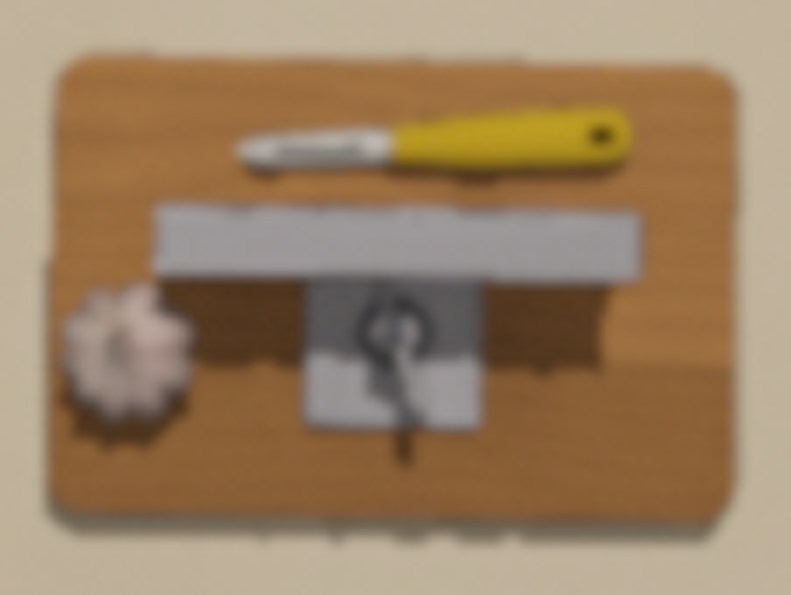

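The crop shows the following:
- **Stop and board:** the lip's front edge runs from (155,277) to (640,280). The plate's front edge is at y≈428, x 303–480. The board's outline runs from (52,57) to (737,520).
- **Nut:** the hub and stud are at about (396,332). One wing points to the front, its end at about (408,405), and it casts a shadow to (404,460).

```bash
python3 - <<'E'
from plant import viewer
from h import *
d=viewer.get_image('top')
P=lambda u,v,z:np.round(back(d,(u+.5)/7-.5+230,(v+.5)/7-.5+192,z),4)[:2]
print('stud',P(397,332,.08),P(397,332,.065))
print('wing end top',P(408,405,.062))
print('plate front L/R',P(303,428,.028),P(480,430,.028))
a,b=P(155,277,.094),P(640,281,.094); print('lip',a,b,(a+b)/2,np.degrees(np.arctan2(*(a-b))))
a,b=P(100,57,.022),P(720,68,.022); print('board back',a,b,np.degrees(np.arctan2(*(a-b))))
a,b=P(55,150,.022),P(50,480,.022);c,e=P(737,150,.022),P(735,480,.022);print('sides',a,b,c,e)
print('front',P(120,517,.022),P(650,522,.022))
E
```

```text
stud [ 0.4712 -0.0485] [ 0.4715 -0.0488]
wing end top [ 0.4409 -0.0534]
plate front L/R [ 0.4312 -0.0091] [ 0.43   -0.0854]
lip [0.4938 0.0514] [ 0.4916 -0.1484] [ 0.4927 -0.0485] 0.6308589643166528
board back [0.5925 0.0792] [ 0.5872 -0.1918] 1.120401934718336
sides [0.5518 0.0986] [0.4092 0.1   ] [ 0.5512 -0.1987] [ 0.408  -0.1959]
front [0.3932 0.0698] [ 0.3901 -0.1589]
```

>>> play_rows([
  [[0,0,0,-0.031,-0.0245,0.004,0],[0,0,0,-0.031,-0.0245,0.004,0],[0,0,0,-0.031,-0.0245,0.004,0],[0,0,0,-0.031,-0.0245,0.004,0],[0,0,0,-0.031,-0.0245,0.004,0],[0,0,0,-0.031,-0.0245,0.004,0],[0,0,0,-0.031,-0.0245,0.004,0],[0,0,0,-0.031,-0.0245,0.004,0],[0,0,0,-0.031,-0.0245,0.004,0],[0,0,0,-0.031,-0.0245,0.004,0]],
])

```text
time_s: 1.2
ee_pos: [0.4227, 0.248, 0.2075]
tool_rot: [0.551, 3.093, 0.001]
wrist_force: [0.9, 0.3, 0.3]
finger_gap: 0.0152
finger_force: 0.0
```

>>> play_rows([
  [[0,0,0,-0.0123,-0.0315,0.003,0],[0,0,0,-0.0123,-0.0315,0.003,0],[0,0,0,-0.0123,-0.0315,0.003,0],[0,0,0,-0.0123,-0.0315,0.003,0],[0,0,0,-0.0123,-0.0315,0.003,0],[0,0,0,-0.0123,-0.0315,0.003,0],[0,0,0,-0.0123,-0.0315,0.003,0],[0,0,0,-0.0123,-0.0315,0.003,0],[0,0,0,-0.0123,-0.0315,0.003,0],[0,0,0,-0.0123,-0.0315,0.003,0]],
])

```text
time_s: 2.2
ee_pos: [0.4285, -0.09, 0.1775]
tool_rot: [0.551, 3.092, 0.001]
wrist_force: [0.4, 0.5, 0.5]
finger_gap: 0.0002
finger_force: 0.0
```

```bash
cat > snap.py <<'E'
import sys,cv2,pickle
from plant import viewer,status
d=viewer.get_image('wrist'); cv2.imwrite(f'pics/{sys.argv[1]}.png',d['frame']); pickle.dump(d,open(f'{sys.argv[1]}.pkl','wb'))
s=status.observe(); print(s['ee_pos'],s['tool_rot'],s['joint_positions'],s['wrist_force'],s['finger_gap'])
E
python3 snap.py w1
```

```text
[ 0.42805646 -0.09520871  0.17729027] [ 5.58877197e-01  3.09086901e+00 -1.82970411e-03] [-0.47011738 -0.06179374  0.57368113  2.04559832  0.03809017  1.14767411
  1.300095  ] [-2.15476621 -5.09631345  0.1580527 ] 0.00041830035600771693
```

View pics/w1.png

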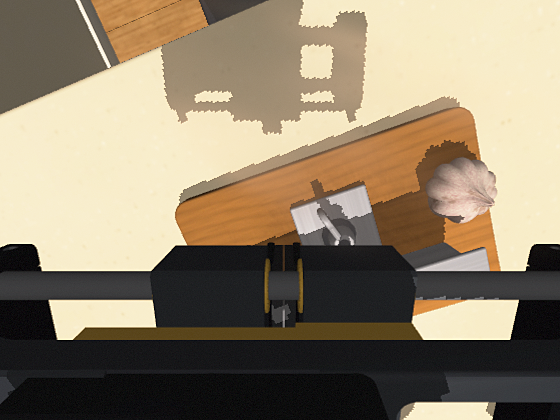

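The wrist view shows the front wing from about (321,210) to the hub at (340,235), with the gripper body hiding the rest. I'll enlarge that area for the angle.

```bash
python3 - <<'E'
import cv2,pickle
from h import *
d=pickle.load(open('w1.pkl','rb'))
cv2.imwrite('pics/w1c.png',cv2.resize(d['frame'][175:250,280:390],None,fx=7,fy=7,interpolation=cv2.INTER_CUBIC))
for p in [(.471,-.048,.08),(.471,-.048,.067),(.432,-.054,.06)]: print(proj(d,p))
E
```

```text
[349.14978799 252.62419572]
[346.02940476 246.91787756]
[324.38142815 206.34443323]
```

View pics/w1c.png

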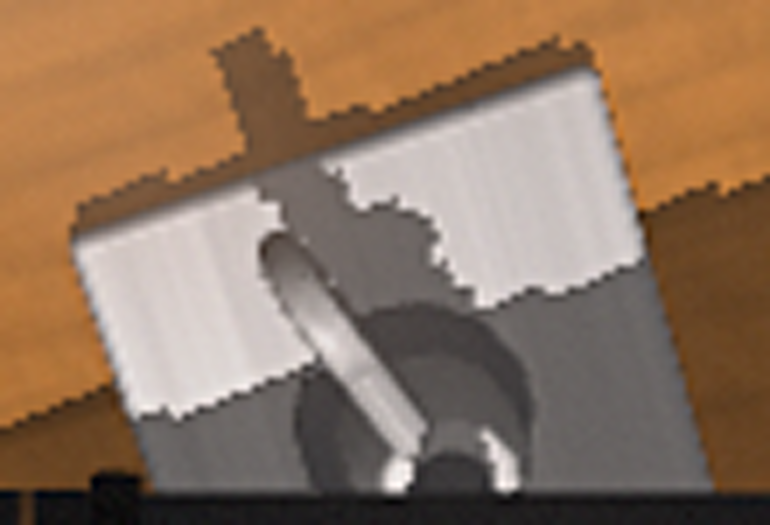

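The wing's top edge runs from its outer end at crop (278,243) to (408,440) at the hub. The plate's front corners are at (75,238) and (592,70).

```bash
python3 - <<'E'
import pickle
from h import *
d=pickle.load(open('w1.pkl','rb'))
P=lambda u,v,z:np.round(back(d,280+u/7-.5,175+v/7-.5,z),4)[:2]
a,b=P(75,238,.028),P(592,70,.028);c=(a+b)/2;print('plate',a,b,c, np.degrees(np.arctan2(*(b-a))))
for z in(.055,.062,.067):
    e,i=P(278,243,z),P(408,440,z); print(z,e,i,'dir',np.degrees(np.arctan2(*(e-i)[::-1]))%360)
    print(' from stud',[ (round(np.hypot(*(q-[.471,-.048]))*1e3),round(np.degrees(np.arctan2(*(q-[.471,-.048])[::-1]))%360)) for q in(e,i)])
E
```

```text
plate [ 0.4314 -0.0843] [ 0.4335 -0.0104] [ 0.43245 -0.04735] 1.627723486945143
0.055 [ 0.4343 -0.0588] [ 0.4649 -0.0514] dir 193.59483633407498
 from stud [(38, 196), (7, 209)]
0.062 [ 0.4323 -0.059 ] [ 0.4621 -0.0518] dir 193.5829635298367
 from stud [(40, 196), (10, 203)]
0.067 [ 0.4309 -0.0592] [ 0.4602 -0.0521] dir 193.62139792921548
 from stud [(42, 196), (12, 201)]
```

>>> play_rows([
  [[0,0,0.138,-0.0121,0.0253,0.01,0],[0,0,0.138,0,0,0.01,0],[0,0,0.138,0,0,0.01,0],[0,0,0.138,0,0,0,0],[0,0,0.138,0,0,0,0],[0,0,0,0,0,0,0],[0,0,0,0,0,0,0],[0,0,0,0,0,0,0]],
])

```text
time_s: 3.05
ee_pos: [0.4489, -0.069, 0.1476]
tool_rot: [1.56, 2.727, 0.0]
wrist_force: [0.3, 0.2, 0.3]
finger_gap: 0.0005
finger_force: 0.0
```

```bash
cat > st.py <<'E'
from plant import status
import numpy as np
from scipy.spatial.transform import Rotation as R
s=status.observe(); M=R.from_rotvec(s['tool_rot']).as_matrix(); S=np.array([.4715,-.048])
y=M[:2,1]; x=M[:2,0]; r=S-s['ee_pos'][:2]
a=np.degrees(np.arctan2(y[1],y[0]))
print('t',s['time_s'],'pos',np.round(s['ee_pos'],4),"W'",round((a+180)%360,1),'stud in tool mm',np.round([r@x*1e3,r@y*1e3],1),'F',np.round(s['wrist_force'],1),'T',np.round(s['ft_torque'],2),'q7',round(s['joint_positions'][6],2),'zdir',np.round(M[:,2],3))
E
python3 st.py
```

```text
t 3.05 pos [ 0.4489 -0.069   0.1476] W' 210.4 stud in tool mm [ 6.6 30.1] F [0.3 0.2 0.3] T [-0.09  0.03 -0.  ] q7 0.6 zdir [ 0.  0. -1.]
```

>>> play_rows([
  [[0,0,0,-0.006,-0.004,0.0016,0],[0,0,0,0,0,0.01,0],[0,0,0,0,0,0.01,0],[0,0,0,0,0,0.01,0],[0,0,0,0,0,0.01,0],[0,0,0,0,0,0.01,0],[0,0,0,0,0,0.01,0],[0,0,0,0,0,0.01,0],[0,0,0,0,0,0.01,0],[0,0,0,0,0,0,0]],
])

```text
time_s: 4.05
ee_pos: [0.4476, -0.0762, 0.0646]
tool_rot: [-1.564, -2.723, 0.002]
wrist_force: [-0.2, -0.2, -0.6]
finger_gap: 0.0002
finger_force: 0.0
```

```bash
python3 st.py; python3 snap.py w2
```

```text
t 4.05 pos [ 0.4476 -0.0762  0.0646] W' 210.3 stud in tool mm [12.3 34.8] F [-0.2 -0.2 -0.6] T [-0.07  0.04 -0.04] q7 0.7 zdir [-0.002 -0.    -1.   ]
[ 0.44801082 -0.07629905  0.06530361] [-1.56442472e+00 -2.72316792e+00  1.46226520e-03] [-0.45600448  0.16938919  0.56411308  2.11638074 -0.1160519   0.88631933
  0.70320853] [ 0.03771171 -0.5163824   0.24172714] 0.00040209545994753784
```

View pics/w2.png

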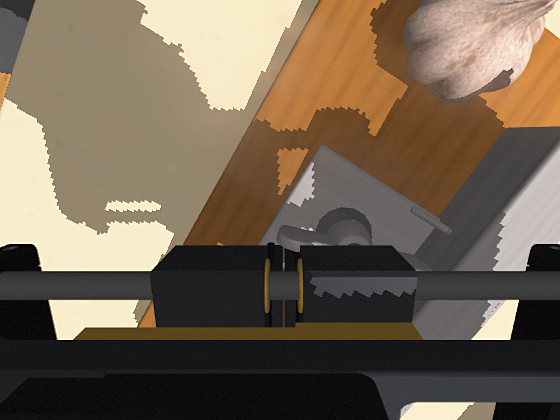

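The finger is down on the right of the front wing (wing at about (300,237)) and not touching. First stroke.

>>> play_rows([
  [[0,0,0.1,0.0035,-0.0011,0,0],[0,0,0.1,0.0035,-0.0011,0,0],[0,0,0.1,0.0035,-0.0011,0,0],[0,0,0.1,0.0035,-0.0011,0,0],[0,0,0.1,0.0035,-0.0011,0,0],[0,0,0.1,0.0035,-0.0011,0,0],[0,0,0.1,0.0035,-0.0011,0,0],[0,0,0.1,0.0035,-0.0011,0,0],[0,0,0.1,0.0035,-0.0011,0,0],[0,0,0.1,0.0035,-0.0011,0,0]],
])

```text
time_s: 5.1
ee_pos: [0.4354, -0.0437, 0.0662]
tool_rot: [2.683, 1.634, 0.0]
wrist_force: [0.3, -1.2, -0.5]
finger_gap: 0.0003
finger_force: 0.7
```

```bash
python3 st.py
```

```text
t 5.1 pos [ 0.4354 -0.0437  0.0662] W' 152.7 stud in tool mm [12.7 34.1] F [ 0.3 -1.2 -0.5] T [-0.48  0.13 -0.01] q7 -0.38 zdir [ 0.  0. -1.]
```

>>> play_rows([
  [[0,0,0.1,0.0035,-0.0011,0,0],[0,0,0.1,0.0035,-0.0011,0,0],[0,0,0.1,0.0035,-0.0011,0,0],[0,0,0.1,0.0035,-0.0011,0,0],[0,0,0.1,0.0035,-0.0011,0,0],[0,0,0.1,0.0035,-0.0011,0,0],[0,0,0.1,0.0035,-0.0011,0,0],[0,0,0.1,0.0035,-0.0011,0,0],[0,0,0.1,0.0035,-0.0011,0,0],[0,0,0.1,0.0035,-0.0011,0,0]],
])

```text
time_s: 6.1
ee_pos: [0.4555, -0.0147, 0.0661]
tool_rot: [-3.138, -0.149, 0.001]
wrist_force: [-2.4, -0.2, -1.1]
finger_gap: 0.0007
finger_force: 0.7
```

```bash
python3 st.py
```

```text
t 6.1 pos [ 0.4555 -0.0147  0.0661] W' 95.4 stud in tool mm [12.8 34.6] F [-2.4 -0.2 -1.1] T [-0.1   0.49 -0.02] q7 -1.39 zdir [-0.  0. -1.]
```

Five more rows to W'≈67, then back off 4° and lift.

>>> play_rows([
  [[0,0,0.1,0.0035,-0.0011,0,0],[0,0,0.1,0.0035,-0.0011,0,0],[0,0,0.1,0.0035,-0.0011,0,0],[0,0,0.1,0.0035,-0.0011,0,0],[0,0,0.1,0.0035,-0.0011,0,0],[0,0,0,0,0,0,0],[0,0,0,-0.003,0,0,0],[0,0,0,0,0,-0.02,0],[0,0,0,0,0,-0.025,0],[0,0,0,0,0,-0.025,0]],
])

```text
time_s: 7.1
ee_pos: [0.4704, -0.0103, 0.1368]
tool_rot: [3.079, -0.622, 0.0]
wrist_force: [0.9, 0.1, 0.1]
finger_gap: 0.0005
finger_force: 0.0
```

```bash
python3 st.py
```

```text
t 7.1 pos [ 0.4704 -0.0103  0.1368] W' 67.1 stud in tool mm [15.7 34.3] F [0.9 0.1 0.1] T [-0.02  0.14 -0.01] q7 -1.96 zdir [-0. -0. -1.]
```

>>> play_rows([
  [[0,0,-0.145,-0.0048,0.0026,0,0],[0,0,-0.145,-0.0048,0.0026,0,0],[0,0,-0.145,-0.0048,0.0026,0,0],[0,0,-0.145,-0.0048,0.0026,0,0],[0,0,-0.145,-0.0048,0.0026,0,0],[0,0,-0.145,-0.0048,0.0026,0,0],[0,0,-0.145,-0.0048,0.0026,0,0],[0,0,-0.145,-0.0048,0.0026,0,0],[0,0,-0.145,-0.0048,0.0026,0,0],[0,0,-0.145,-0.0048,0.0026,0,0]],
])

```text
time_s: 8.1
ee_pos: [0.4338, -0.0443, 0.1361]
tool_rot: [-2.712, -1.585, -0.001]
wrist_force: [-0.2, -0.1, 0.7]
finger_gap: 0.0001
finger_force: 0.0
```

>>> play_rows([
  [[0,0,-0.145,-0.0048,0.0026,0,0],[0,0,-0.145,-0.0048,0.0026,0,0],[0,0,-0.145,-0.0048,0.0026,0,0],[0,0,-0.145,-0.0048,0.0026,0,0],[0,0,-0.145,-0.0048,0.0026,0,0],[0,0,-0.145,-0.0048,0.0026,0,0],[0,0,-0.145,-0.0048,0.0026,0,0],[0,0,-0.145,-0.0048,0.0026,0,0],[0,0,-0.145,-0.0048,0.0026,0,0],[0,0,-0.145,-0.0048,0.0026,0,0]],
])

```text
time_s: 9.1
ee_pos: [0.4634, -0.0847, 0.1361]
tool_rot: [0.98, 2.985, 0.001]
wrist_force: [0.5, 0.9, -0.4]
finger_gap: 0.0005
finger_force: 0.0
```

>>> play_rows([
  [[0,0,-0.145,-0.0048,0.0026,0,0],[0,0,-0.145,-0.0048,0.0026,0,0],[0,0,-0.145,-0.0048,0.0026,0,0],[0,0,0,0,0,0,0],[0,0,0,0,0,0,0],[0,0,0,0,0,0,0]],
])

```text
time_s: 9.7
ee_pos: [0.4793, -0.0846, 0.136]
tool_rot: [0.33, 3.124, 0.001]
wrist_force: [-0.3, 0.7, -0.1]
finger_gap: 0.0004
finger_force: 0.0
```

```bash
python3 st.py; python3 snap.py w3
```

```text
t 9.7 pos [ 0.4793 -0.0846  0.136 ] W' 257.9 stud in tool mm [15.3 34.1] F [-0.3  0.7 -0.1] T [ 0.01 -0.03  0.02] q7 1.56 zdir [ 0.  0. -1.]
[ 0.47936339 -0.08452918  0.13595909] [3.29354683e-01 3.12427126e+00 5.37799789e-04] [-0.67762991  0.14756977  0.82355545  1.98906989 -0.12469176  1.0551919
  1.56293424] [-0.60684991 -0.41597878 -0.28747672] 0.00043344528410340993
```

View pics/w3.png

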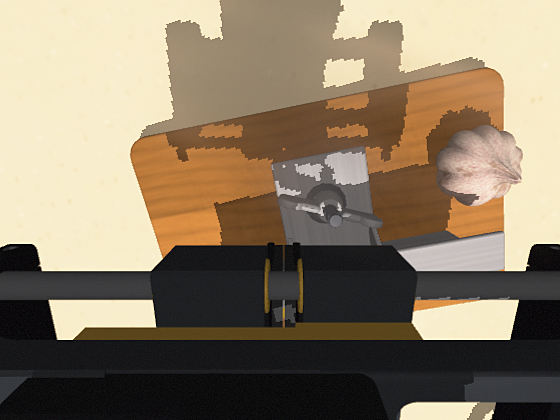

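The whole nut is visible: stud top at (335,220), the right wing's end at (279,199), the left wing's end at (381,225). The lip's front edge appears from about (385,243) to (500,230).

```bash
python3 - <<'E'
import cv2,pickle
from h import *
d=pickle.load(open('w3.pkl','rb'))
print('stud top',back(d,335,220,.08))
for z in (.056,.062):
  a,b=back(d,279,199,z),back(d,381,225,z); print(a,b,(a+b)/2,np.degrees(np.arctan2(*(a-b)[1::-1]))%360, np.hypot(*(a-b)[:2]))
cv2.imwrite('pics/w3c.png',cv2.resize(d['frame'][140:265,250:410],None,fx=5,fy=4.8*1.0416,interpolation=cv2.INTER_CUBIC)[:600])
E
```

```text
stud top [ 0.47184656 -0.04847856  0.08      ]
[ 0.45523375 -0.08311924  0.056     ] [ 0.49052257 -0.01284172  0.056     ] [ 0.47287816 -0.04798048  0.056     ] 243.3371614737921 0.07863988064521242
[ 0.45398359 -0.08276592  0.062     ] [ 0.48830331 -0.01441835  0.062     ] [ 0.47114345 -0.04859214  0.062     ] 243.3371614737921 0.0764802801562035
```

View pics/w3c.png

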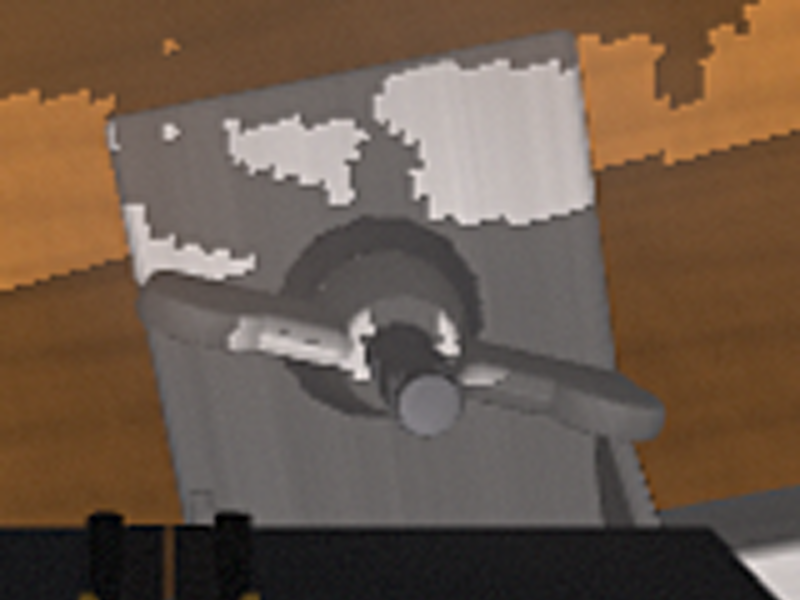

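>>> play_rows([
  [[0,0,0.05,0.004,-0.0006,0.005,0],[0,0,0,0,0,0.005,0],[0,0,0,0,0,0.01,0],[0,0,0,0,0,0.01,0],[0,0,0,0,0,0.01,0],[0,0,0,0,0,0.01,0],[0,0,0,0,0,0.01,0],[0,0,0,0,0,0.01,0],[0,0,0,0,0,0,0]],
])

```text
time_s: 10.65
ee_pos: [0.4748, -0.0843, 0.0645]
tool_rot: [-0.404, -3.113, 0.001]
wrist_force: [1.0, 0.2, 0.5]
finger_gap: 0.0002
finger_force: 0.0
```

```bash
sed -i 's/\[.4715,-.048\]/[.4718,-.0484]/' st.py; python3 st.py
```

```text
t 10.65 pos [ 0.4748 -0.0843  0.0645] W' 255.2 stud in tool mm [12. 34.] F [1.  0.2 0.5] T [ 0.01  0.   -0.  ] q7 1.61 zdir [-0.002 -0.    -1.   ]
```

>>> play_rows([
  [[0,0,0.1,0.0035,-0.0011,0,0],[0,0,0.1,0.0035,-0.0011,0,0],[0,0,0.1,0.0035,-0.0011,0,0],[0,0,0.1,0.0035,-0.0011,0,0],[0,0,0.1,0.0035,-0.0011,0,0],[0,0,0.1,0.0035,-0.0011,0,0],[0,0,0.1,0.0035,-0.0011,0,0],[0,0,0.1,0.0035,-0.0011,0,0],[0,0,0.1,0.0035,-0.0011,0,0],[0,0,0.1,0.0035,-0.0011,0,0]],
])

```text
time_s: 11.65
ee_pos: [0.4434, -0.0707, 0.0662]
tool_rot: [1.853, 2.536, 0.001]
wrist_force: [0.8, -1.5, -1.0]
finger_gap: 0.0005
finger_force: 0.7
```

```bash
python3 st.py
```

```text
t 11.65 pos [ 0.4434 -0.0707  0.0662] W' 197.7 stud in tool mm [12.6 33.8] F [ 0.8 -1.5 -1. ] T [-0.33 -0.18 -0.03] q7 0.6 zdir [ 0.001 -0.    -1.   ]
```

>>> play_rows([
  [[0,0,0.1,0.0035,-0.0011,0,0],[0,0,0.1,0.0035,-0.0011,0,0],[0,0,0.1,0.0035,-0.0011,0,0],[0,0,0.1,0.0035,-0.0011,0,0],[0,0,0.1,0.0035,-0.0011,0,0],[0,0,0.1,0.0035,-0.0011,0,0],[0,0,0.1,0.0035,-0.0011,0,0],[0,0,0.1,0.0035,-0.0011,0,0],[0,0,0.1,0.0035,-0.0011,0,0],[0,0,0.1,0.0035,-0.0011,0,0]],
])

```text
time_s: 12.65
ee_pos: [0.4373, -0.0358, 0.066]
tool_rot: [-2.843, -1.337, -0.0]
wrist_force: [-0.6, -0.3, -0.1]
finger_gap: 0.0001
finger_force: 0.7
```

```bash
python3 st.py
```

```text
t 12.65 pos [ 0.4373 -0.0358  0.066 ] W' 140.4 stud in tool mm [12.3 34.6] F [-0.6 -0.3 -0.1] T [-0.32  0.26  0.03] q7 -0.38 zdir [-0.  0. -1.]
```

>>> play_rows([
  [[0,0,0.1,0.0035,-0.0011,0,0],[0,0,0.1,0.0035,-0.0011,0,0],[0,0,0.1,0.0035,-0.0011,0,0],[0,0,0.1,0.0035,-0.0011,0,0],[0,0,0.1,0.0035,-0.0011,0,0],[0,0,0.1,0.0035,-0.0011,0,0],[0,0,0.1,0.0035,-0.0011,0,0],[0,0,0.1,0.0035,-0.0011,0,0],[0,0,0.1,0.0035,-0.0011,0,0],[0,0,0.1,0.0035,-0.0011,0,0]],
])

```text
time_s: 13.65
ee_pos: [0.4632, -0.0118, 0.0659]
tool_rot: [-3.135, 0.188, 0.001]
wrist_force: [-2.1, -0.1, -1.2]
finger_gap: 0.0006
finger_force: 0.7
```

```bash
python3 st.py
```

```text
t 13.65 pos [ 0.4632 -0.0118  0.0659] W' 83.1 stud in tool mm [12.9 35.3] F [-2.1 -0.1 -1.2] T [ 0.03  0.49 -0.04] q7 -1.25 zdir [-0.001  0.001 -1.   ]
```

>>> play_rows([
  [[0,0,0.1,0.0035,-0.0009,0,0],[0,0,0.1,0.0035,-0.0009,0,0],[0,0,0.1,0.0035,-0.0009,0,0],[0,0,0,0,0,0,0],[0,0,0,-0.003,0,0,0],[0,0,0,0,0,-0.02,0],[0,0,0,0,0,-0.025,0],[0,0,0,0,0,-0.025,0],[0,0,0,0,0,0,0]],
])

```text
time_s: 14.55
ee_pos: [0.4731, -0.0106, 0.1385]
tool_rot: [-3.069, 0.645, -0.006]
wrist_force: [-0.5, -0.6, 0.3]
finger_gap: 0.0003
finger_force: 0.0
```

>>> play_rows([
  [[0,0,-0.145,-0.0048,0.0026,0,0],[0,0,-0.145,-0.0048,0.0026,0,0],[0,0,-0.145,-0.0048,0.0026,0,0],[0,0,-0.145,-0.0048,0.0026,0,0],[0,0,-0.145,-0.0048,0.0026,0,0],[0,0,-0.145,-0.0048,0.0026,0,0],[0,0,-0.145,-0.0048,0.0026,0,0],[0,0,-0.145,-0.0048,0.0026,0,0],[0,0,-0.145,-0.0048,0.0026,0,0],[0,0,-0.145,-0.0048,0.0026,0,0]],
])

```text
time_s: 15.55
ee_pos: [0.4337, -0.0439, 0.1353]
tool_rot: [-2.724, -1.564, -0.0]
wrist_force: [0.6, -0.3, -0.4]
finger_gap: 0.0007
finger_force: 0.0
```

>>> play_rows([
  [[0,0,-0.145,-0.0048,0.0026,0,0],[0,0,-0.145,-0.0048,0.0026,0,0],[0,0,-0.145,-0.0048,0.0026,0,0],[0,0,-0.145,-0.0048,0.0026,0,0],[0,0,-0.145,-0.0048,0.0026,0,0],[0,0,-0.145,-0.0048,0.0026,0,0],[0,0,-0.145,-0.0048,0.0026,0,0],[0,0,-0.145,-0.0048,0.0026,0,0],[0,0,-0.145,-0.0048,0.0026,0,0],[0,0,-0.145,-0.0048,0.0026,0,0]],
])

```text
time_s: 16.55
ee_pos: [0.4627, -0.0849, 0.1352]
tool_rot: [-1.002, -2.977, 0.0]
wrist_force: [-0.5, -0.1, -0.4]
finger_gap: 0.0006
finger_force: 0.0
```

>>> play_rows([
  [[0,0,-0.145,-0.0048,0.0026,0,0],[0,0,-0.145,-0.0048,0.0026,0,0],[0,0,-0.145,-0.0048,0.0026,0,0],[0,0,0,0,0,0,0],[0,0,0,0,0,0,0],[0,0,0,0,0,0,0]],
])

```text
time_s: 17.15
ee_pos: [0.4789, -0.0851, 0.1357]
tool_rot: [-0.354, -3.121, -0.0]
wrist_force: [-0.2, 0.1, 0.4]
finger_gap: 0.0004
finger_force: 0.0
```

```bash
python3 st.py; python3 snap.py w4; python3 - <<'E'
import cv2
f=cv2.imread('pics/w4.png'); cv2.imwrite('pics/w4c.png',cv2.resize(f[140:260,250:410],None,fx=5,fy=5,interpolation=cv2.INTER_CUBIC))
E
```

```text
t 17.15 pos [ 0.4789 -0.0851  0.1357] W' 257.1 stud in tool mm [15.1 34.2] F [-0.2  0.1  0.4] T [ 0.03 -0.01  0.01] q7 1.62 zdir [-0.  0. -1.]
[ 0.47894733 -0.08502473  0.13577032] [-3.52670468e-01 -3.12152991e+00 -4.81762181e-04] [-0.8911559   0.19594993  1.07696712  1.99631011 -0.19812775  1.06016468
  1.6213381 ] [-0.17671267  0.57712378  0.79449694] 0.0007641167381983578
```

View pics/w4c.png

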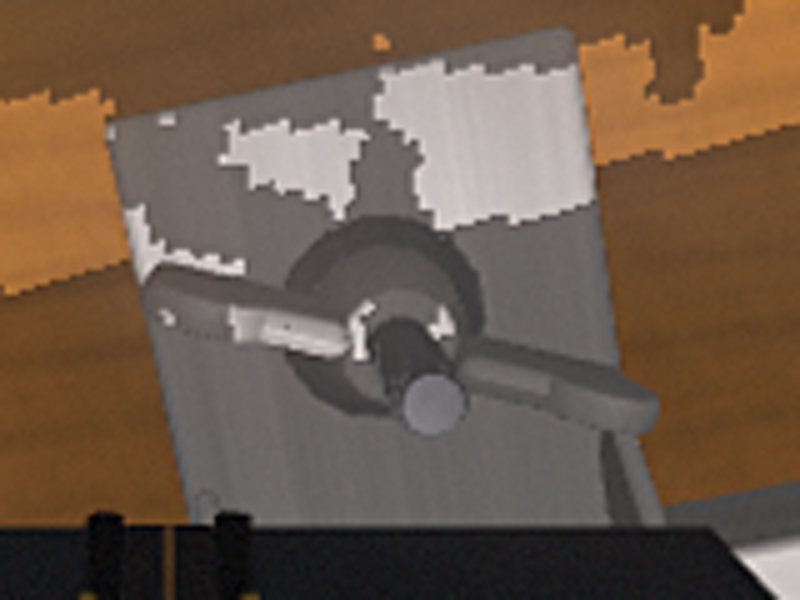

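The nut sits lower and the wing is again at about 243° (end at crop (150,285)); the board hasn't moved. One last stroke of about 64° remains.

>>> play_rows([
  [[0,0,0.05,0.004,-0.0006,0.005,0],[0,0,0,0,0,0.005,0],[0,0,0,0,0,0.01,0],[0,0,0,0,0,0.01,0],[0,0,0,0,0,0.01,0],[0,0,0,0,0,0.01,0],[0,0,0,0,0,0.01,0],[0,0,0,0,0,0.01,0],[0,0,0,0,0,0,0]],
])

```text
time_s: 18.1
ee_pos: [0.4744, -0.0849, 0.0646]
tool_rot: [-0.427, -3.11, 0.001]
wrist_force: [-1.5, -0.5, 0.5]
finger_gap: 0.0005
finger_force: 0.0
```

>>> play_rows([
  [[0,0,0.1,0.0035,-0.0011,0,0],[0,0,0.1,0.0035,-0.0011,0,0],[0,0,0.1,0.0035,-0.0011,0,0],[0,0,0.1,0.0035,-0.0011,0,0],[0,0,0.1,0.0035,-0.0011,0,0],[0,0,0.1,0.0035,-0.0011,0,0],[0,0,0.1,0.0035,-0.0011,0,0],[0,0,0.1,0.0035,-0.0011,0,0],[0,0,0.1,0.0035,-0.0011,0,0],[0,0,0,0,0,0,0]],
])

```text
time_s: 19.1
ee_pos: [0.4455, -0.0732, 0.0661]
tool_rot: [1.74, 2.615, -0.0]
wrist_force: [-0.4, 0.0, 0.2]
finger_gap: 0.0006
finger_force: 0.1
```

```bash
python3 st.py
```

```text
t 19.1 pos [ 0.4455 -0.0732  0.0661] W' 202.7 stud in tool mm [12.7 33.8] F [-0.4  0.   0.2] T [-0.08  0.05  0.04] q7 0.87 zdir [ 0. -0. -1.]
```

>>> play_rows([
  [[0,0,0.04,0.0014,-0.0005,0,0],[0,0,0.04,0.0014,-0.0005,0,0],[0,0,0.04,0.0014,-0.0005,0,0],[0,0,0.04,0.0014,-0.0005,0,0],[0,0,0.04,0.0014,-0.0005,0,0],[0,0,0.04,0.0014,-0.0005,0,0],[0,0,0.04,0.0014,-0.0005,0,0],[0,0,0.04,0.0014,-0.0005,0,0]],
])

```text
time_s: 19.9
ee_pos: [0.439, -0.0638, 0.0661]
tool_rot: [2.131, 2.308, 0.001]
wrist_force: [0.7, -1.0, -2.1]
finger_gap: 0.0008
finger_force: 0.7
```

```bash
python3 st.py
```

```text
t 19.9 pos [ 0.439  -0.0638  0.0661] W' 184.6 stud in tool mm [12.7 33.9] F [ 0.7 -1.  -2.1] T [-0.44 -0.04  0.02] q7 0.54 zdir [ 0.001 -0.    -1.   ]
```

Now 4 gentle rows of 0.015 rad each.

>>> play_rows([
  [[0,0,0.015,0.0005,-0.0002,0,0],[0,0,0.015,0.0005,-0.0002,0,0],[0,0,0.015,0.0005,-0.0002,0,0],[0,0,0.015,0.0005,-0.0002,0,0]],
])

```text
time_s: 20.3
ee_pos: [0.438, -0.0616, 0.066]
tool_rot: [2.202, 2.241, 0.0]
wrist_force: [1.0, -0.7, 0.1]
finger_gap: 0.0008
finger_force: 0.9
```

```bash
python3 st.py
```

```text
t 20.3 pos [ 0.438  -0.0616  0.066 ] W' 181.0 stud in tool mm [12.6 34. ] F [ 1.  -0.7  0.1] T [-0.45 -0.17 -0.03] q7 0.47 zdir [ 0.  0. -1.]
```

>>> play_rows([
  [[0,0,0.01,0.0004,-0.0001,0,0],[0,0,0.01,0.0004,-0.0001,0,0],[0,0,0.01,0.0004,-0.0001,0,0]],
])

```text
time_s: 20.6
ee_pos: [0.4377, -0.0611, 0.066]
tool_rot: [2.235, 2.206, -0.001]
wrist_force: [1.8, -6.7, -0.4]
finger_gap: 0.0002
finger_force: 3.2
```

```bash
python3 st.py
```

```text
t 20.6 pos [ 0.4377 -0.0611  0.066 ] W' 179.3 stud in tool mm [13.1 34. ] F [ 1.8 -6.7 -0.4] T [-1.56 -0.28 -0.08] q7 0.43 zdir [ 0.001 -0.001 -1.   ]
```

The force jumps to 6.7 N at 179.3°, exactly where the stop should be. Backing off and lifting away.

>>> play_rows([
  [[0,0,0,-0.004,0,0,0],[0,0,0,-0.006,0,0,0],[0,0,0,0,0,-0.02,0],[0,0,0,0,0,-0.03,0],[0,0,0,0,0,-0.03,0],[0,0,0,-0.02,0,-0.02,0],[0,0,0,-0.03,0,0,0],[0,0,0,-0.03,0,0,0],[0,0,0,0,0,0,0],[0,0,0,0,0,0,0]],
])

```text
time_s: 21.6
ee_pos: [0.4352, -0.1493, 0.1559]
tool_rot: [-2.231, -2.205, 0.003]
wrist_force: [-0.6, 0.2, -0.0]
finger_gap: 0.0003
finger_force: 0.0
```

```bash
python3 st.py; python3 snap.py w5;  python3 - <<'E'
import pickle
from h import *
d=pickle.load(open('w5.pkl','rb'))
print([proj(d,p).round() for p in [(.4718,-.0484,.08),(.432,-.049,.05),(.512,-.048,.05)]])
E
```

```text
t 21.6 pos [ 0.4352 -0.1493  0.1559] W' 179.3 stud in tool mm [101.4  35.4] F [-0.6  0.2 -0. ] T [-0.05  0.02 -0.02] q7 0.3 zdir [-0.005  0.002 -1.   ]
[ 0.43546243 -0.14832627  0.15586843] [-2.22901370e+00 -2.20661502e+00  2.06998638e-03] [-1.03509233  0.0429682   1.32124996  2.03680695 -0.04819247  1.09973545
  0.29793743] [-1.00504161 -0.22217723 -0.06000136] 0.0004057750519981831
[array([339.,  83.]), array([278.,  91.]), array([386.,  88.])]
```

View pics/w5.png

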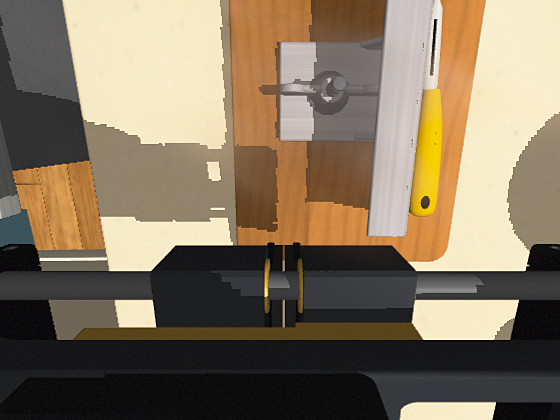

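The wings now lie along board x, from (280,91) to (378,90), square to the fence. The board and peeler are in place and the hand is clear, so I'm handing in.

```bash
python3 -c "
from plant import job_done
print(job_done())"
```

```text
the job is handed in; nothing more can be done
None
```

The wing nut is screwed fully down to its stop, in three gentle fingertip strokes that took 21.6 s. The hand is clear, the board did not visibly move, and the job is handed in, but the hand-in returned no verdict.

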